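# Shut the bean tray's lids with one sweep of the fingertips

## Robot

A 6-joint arm with a two-finger parallel gripper is mounted at the origin on the work surface. World frame = base frame: x ahead of the robot, y to its left, z up, the work surface at z = 0. Lengths are in m, angles in rad, forces in N, time in s.
With the tool pointing down it reaches from about 0.35 to 1 m from the base axis. Payload 7.1 kg.
Tool frame: the origin (TCP) lies between the finger pads, 19 mm behind the fingertips; this is the grasp point; z points along the fingers, y is the line along which they close (so a half turn about z gives the same grasp; the last joint's range is limited). The gripper opens to 85 mm and grips with 20 to 120 N. Pads are 22 mm wide; open, the fingers measure 114 mm over their backs; the gripper's body (76 mm by 85 mm) begins 54 mm behind the grasp point. The pads swing forward as they close: fully open they stand 13 mm farther back than shut.
Start: joints at [-1.265, 0.423, 1.63, -0, 1.089, -0.019], TCP at [0.199, -0.592, 0.25] pointing down, gripper open.
Joint ranges: [-3, 3], [-0.9, 2.11], [0.09, 2.58], [-1.31, 4.45], [0.11, 2.69], [-2.54, 2.54]. Speed limits (rad/s): [2.39, 2.39, 3.01, 3.14, 3.14, 3.14].

## Interface

Orientations are given as a rotation vector (axis times angle).
In Python, from rig import manip gives the robot as it stands. The module is installed in compiled form; this text tells all that it offers. Calls block until the motion is done:
- manip.move_to(position, orientation): joint-space move of the TCP to a pose.
- manip.servo_line(position, orientation=None, rate=0.15): straight line of the TCP; orientation=None keeps the orientation; rate is the mean speed in m/s.
- manip.set_joints(angles): joint-space move.
- manip.command_gripper(opening, f_grip=None): finger opening in m; f_grip is the grip in N (None keeps the last); returns when the fingers have stopped.
- manip.hold(seconds).
- manip.solve_ik(position, orientation): joint angles nearest the present ones, or None.
- manip.camera(name): name is "scene" or "top"; returns a dict with "image" (420x560x3 uint8, red, green, blue), "fx", "fy", "cx", "cy" (pixels), "k1" (the pictures are not rectified: a ray, as slopes to the right and down, at radius r is drawn at 1 + k1 r^2 times it, then the intrinsics apply), "cam_to_world" (4x4, takes a point from camera to world coordinates). Camera axes: x right, y down, z forward; pixel columns grow to the right and rows downward; lengths in m; the calibration is good to about 2 mm. A picture is of the moment at which its call begins. There is no depth.
A pose or a line that the arm cannot do raises manip.IKError and nothing moves.
- manip.sign_off(): hands the job in; it is judged then, once.
Readings, each from a call of its own:
- manip.get_time(): time.
- manip.get_joint_positions(): joint angles.
- manip.get_joint_vel(): joint speeds.
- manip.get_tau(): joint torques, N m.
- manip.get_position(): TCP position.
- manip.get_ee_rot(): TCP orientation.
- manip.get_contact_force(): force on the tool from outside, world axes, zero at the start.
- manip.get_torque(): the same for the moment, N m.
- manip.get_width(): finger opening in m.
- manip.get_grip_force(): force on a finger pad.
Only numpy, scipy, OpenCV 4.12 (cv2) and the standard library are available. Lean on these libraries where they do the work, as an engineer would, in place of code of your own. Each camera call takes 0.05 s, during which the arm holds its last target. There are 200 camera calls.

## Task

Shut the six open lids of the curved bean tray by running your fingertips along the row in one pass, from the half-round end to the end where the tamper stands, pushing each lid down flat in turn and keeping the fingertips down near the lids until the last one is shut. Touch lightly, do not grasp or lift anything, do not shift the tray, and leave the tamper and everything else on the counter where it stands.

Things in the scene. Friction and masses are not known exactly. Their poses are not given: they have to be found in the camera images.
- tray: Dark-walnut bean tray, loose, 2 kg, a crescent hollow towards the robot, 45 mm high, 50 mm wide: six cells on an arc of radius 200 mm centred at (-200, 0) mm in its frame. Origin: on the counter under the row's middle, on the arc, between lids 3 and 4; +y runs along the row there, from lid 1 to 6. Half-round end before lid 1; after lid 6 a square deck, 30 mm high, with the tamper.
- seat_1 (a point): Fixed point on the tray: middle of the upper edge of lid 1's raised lip (its free edge) when that lid is shut, 52.5 mm above the counter, mid-width of the row; 16.5 mm past its cell's centre along the row. Seats are 40 mm (0.2 rad of the arc) apart, numbered from the half-round end. Lid 1's hinge line crosses the row 33 mm before this point, 47 mm above the counter.
- seat_2 (a point): Fixed point on the tray: middle of the upper edge of lid 2's raised lip (its free edge) when that lid is shut, 52.5 mm above the counter, mid-width of the row; 16.5 mm past its cell's centre along the row. Seats are 40 mm (0.2 rad of the arc) apart, numbered from the half-round end. Lid 2's hinge line crosses the row 33 mm before this point, 47 mm above the counter.
- seat_3 (a point): Fixed point on the tray: middle of the upper edge of lid 3's raised lip (its free edge) when that lid is shut, 52.5 mm above the counter, mid-width of the row; 16.5 mm past its cell's centre along the row. Seats are 40 mm (0.2 rad of the arc) apart, numbered from the half-round end. Lid 3's hinge line crosses the row 33 mm before this point, 47 mm above the counter.
- seat_4 (a point): Fixed point on the tray: middle of the upper edge of lid 4's raised lip (its free edge) when that lid is shut, 52.5 mm above the counter, mid-width of the row; 16.5 mm past its cell's centre along the row. Seats are 40 mm (0.2 rad of the arc) apart, numbered from the half-round end. Lid 4's hinge line crosses the row 33 mm before this point, 47 mm above the counter.
- seat_5 (a point): Fixed point on the tray: middle of the upper edge of lid 5's raised lip (its free edge) when that lid is shut, 52.5 mm above the counter, mid-width of the row; 16.5 mm past its cell's centre along the row. Seats are 40 mm (0.2 rad of the arc) apart, numbered from the half-round end. Lid 5's hinge line crosses the row 33 mm before this point, 47 mm above the counter.
- seat_6 (a point): Fixed point on the tray: middle of the upper edge of lid 6's raised lip (its free edge) when that lid is shut, 52.5 mm above the counter, mid-width of the row; 16.5 mm past its cell's centre along the row. Seats are 40 mm (0.2 rad of the arc) apart, numbered from the half-round end. Lid 6's hinge line crosses the row 33 mm before this point, 47 mm above the counter.
- lid_1 (a joint): Hinge angle of lid 1: 0 shut flat, 1.3 open stop; starts at 0.6 to 1.1, leaning up and towards the deck end. Aluminium flap 33 mm along the row, 44 mm across, 3 mm thick, hinged at its edge nearer the half-round end; its outer 21 mm ramps up to a lip 4 mm proud of the flap at the free edge. Stiff hinge (0.01 N m friction, no spring): stays where left.
- lid_2 (a joint): Hinge angle of lid 2: 0 shut flat, 1.3 open stop; starts at 0.6 to 1.1, leaning up and towards the deck end. Aluminium flap 33 mm along the row, 44 mm across, 3 mm thick, hinged at its edge nearer the half-round end; its outer 21 mm ramps up to a lip 4 mm proud of the flap at the free edge. Stiff hinge (0.01 N m friction, no spring): stays where left.
- lid_3 (a joint): Hinge angle of lid 3: 0 shut flat, 1.3 open stop; starts at 0.6 to 1.1, leaning up and towards the deck end. Aluminium flap 33 mm along the row, 44 mm across, 3 mm thick, hinged at its edge nearer the half-round end; its outer 21 mm ramps up to a lip 4 mm proud of the flap at the free edge. Stiff hinge (0.01 N m friction, no spring): stays where left.
- lid_4 (a joint): Hinge angle of lid 4: 0 shut flat, 1.3 open stop; starts at 0.6 to 1.1, leaning up and towards the deck end. Aluminium flap 33 mm along the row, 44 mm across, 3 mm thick, hinged at its edge nearer the half-round end; its outer 21 mm ramps up to a lip 4 mm proud of the flap at the free edge. Stiff hinge (0.01 N m friction, no spring): stays where left.
- lid_5 (a joint): Hinge angle of lid 5: 0 shut flat, 1.3 open stop; starts at 0.6 to 1.1, leaning up and towards the deck end. Aluminium flap 33 mm along the row, 44 mm across, 3 mm thick, hinged at its edge nearer the half-round end; its outer 21 mm ramps up to a lip 4 mm proud of the flap at the free edge. Stiff hinge (0.01 N m friction, no spring): stays where left.
- lid_6 (a joint): Hinge angle of lid 6: 0 shut flat, 1.3 open stop; starts at 0.6 to 1.1, leaning up and towards the deck end. Aluminium flap 33 mm along the row, 44 mm across, 3 mm thick, hinged at its edge nearer the half-round end; its outer 21 mm ramps up to a lip 4 mm proud of the flap at the free edge. Stiff hinge (0.01 N m friction, no spring): stays where left.
- tamper: Steel tamper, 52 mm across its foot, 54 mm tall, loose on the tray's deck, its axis about 59 mm along the row past seat 6. Leave alone. Origin under its foot.
- dosing_cup: Small open steel cup, 58 mm across, 55 mm tall, in the hollow of the crescent. Leave alone. Origin under its foot.
- scoop: Spoon-shaped scoop with wooden handle, 150 mm long, lying behind the tray (far side). Leave alone. Origin under its middle.
- pitcher: Steel milk pitcher, 84 mm across, 100 mm tall, at the left. Leave alone. Origin under its foot.
- portafilter: Steel portafilter with black handle, 190 mm long, lying at the right. Leave alone. Origin under its round head.

How it is judged:
By the outcome, as a careful person would: the job done as asked, in the order asked, and still so for the second after the job is handed in, with the robot touching nothing.
It also fails if it takes over 38 s, if anything falls off the work surface, if the arm or the gripper's body presses on something with over 40 N, if the wrist force passes 120 N, or if a joint passes its speed limit or range.

## Working session

There is one attempt and no reset: what is moved stays moved. The work goes in short steps, each a Python script; the robot and the scene stay as the last script left them, time stands still between calls to the robot, and variables do not carry over. Pictures are saved under pics/ and viewed, at most 10 in all, crops included, and the job is handed in when it is done.

```bash
mkdir -p pics; python3 - <<'E'
from rig import manip
import cv2,pickle
d={}
for n in("scene","top"):
    c=manip.camera(n); d[n]=c
    cv2.imwrite(f"pics/{n}0.png",c["image"][:,:,::-1])
    print(n,c["fx"],c["fy"],c["cx"],c["cy"],c["k1"]);print(c["cam_to_world"])
pickle.dump(d,open("cams.pkl","wb"))
print(manip.get_time(),manip.get_ee_rot(),manip.get_width())
E
```

```text
scene 544.1675773112969 544.1675773112969 273.98886972294895 210.7710822863774 0.04675351426239961
[[ 0.64106139  0.64426731 -0.41708504  1.10658676]
 [ 0.76732774 -0.52686317  0.36554527 -0.47637235]
 [ 0.01576212 -0.55437788 -0.83211581  1.19735196]
 [ 0.          0.          0.          1.        ]]
top 448.0176752223275 448.0176752223275 275.2324743914178 208.73558693944574 -0.06331378940047278
[[-0.01163661 -0.99410357  0.10780858  0.40171016]
 [-0.99992887  0.01185095  0.00134765  0.00496714]
 [-0.00261734 -0.10778523 -0.99417076  1.30342696]
 [ 0.          0.          0.          1.        ]]
0.1 [-3.09885995e+00 -5.07709789e-01  2.76419634e-04] 0.0851761015549327
```

View pics/top0.png

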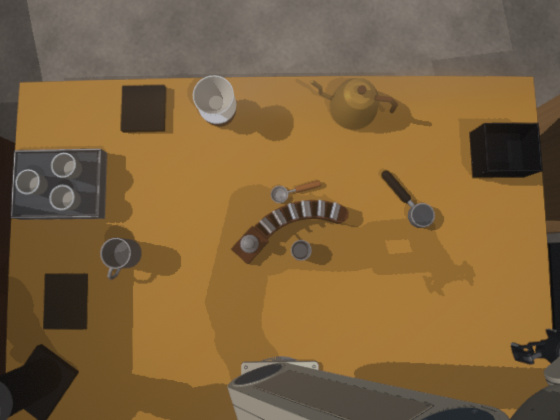

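View pics/scene0.png

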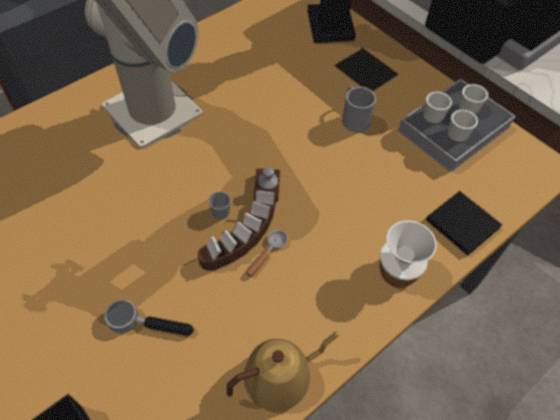

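The top view shows the tray arcing from its half-round end near (346,213) to the deck with the tamper near (249,243). The cup is in the hollow at (301,250) and the scoop is behind. In the scene view the tray runs from (208,258) to (268,178). I'll enlarge both.

```bash
python3 - <<'E'
import cv2,numpy as np
a=cv2.imread("pics/top0.png")[180:270,225:360]; b=cv2.imread("pics/scene0.png")[160:275,190:295]
cv2.imwrite("pics/topz.png",cv2.resize(a,None,fx=5.9,fy=5.9,interpolation=cv2.INTER_CUBIC))
cv2.imwrite("pics/scenez.png",cv2.resize(b,None,fx=5.2,fy=5.2,interpolation=cv2.INTER_CUBIC))
E
```

```text
(no output)
```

View pics/topz.png

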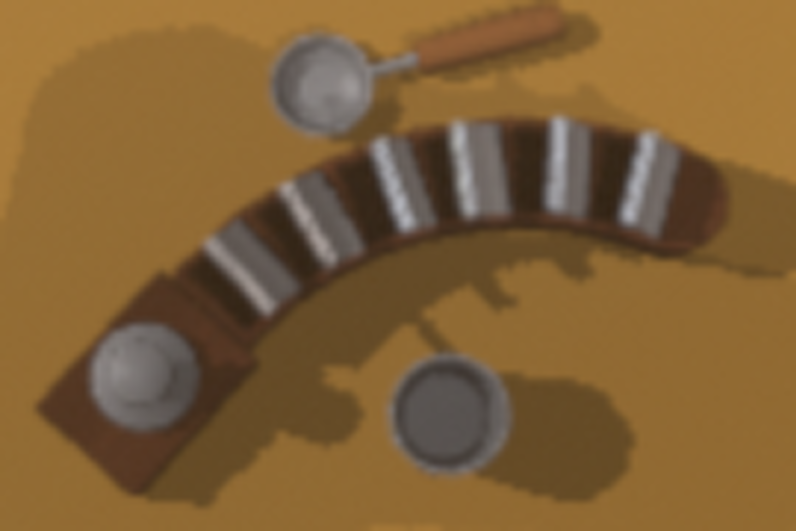

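View pics/scenez.png

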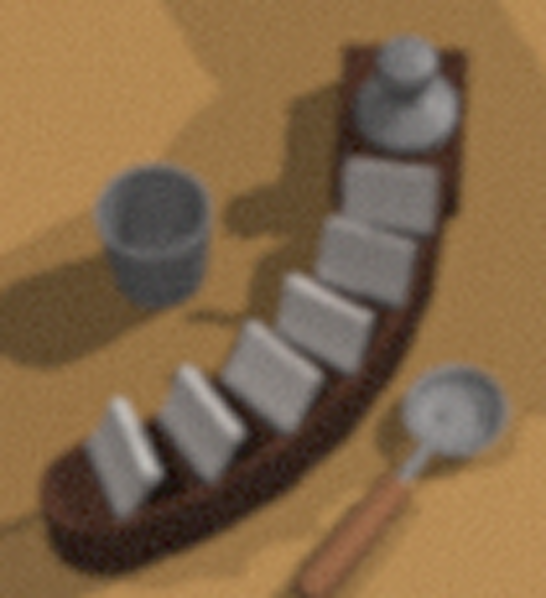

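The zoomed top view shows six grey lids. Their hinge edges are on the right side of each flap, from lid 1 at crop (665,195) to lid 6 at (280,260). The tamper is at (145,378). I'll segment the lids, ray-cast the hinge-edge midpoints onto z≈48 mm, and fit the tray pose rigidly.

```bash
cat >h.py <<'E'
import cv2,numpy as np,pickle
def ray(c,uv,z):
    K=np.array([[c["fx"],0,c["cx"]],[0,c["fy"],c["cy"]],[0,0,1]])
    p=cv2.undistortPoints(np.float64(uv).reshape(-1,1,2),K,np.array([c["k1"],0,0,0])).reshape(-1,2)
    T=c["cam_to_world"]; d=np.c_[p,np.ones(len(p))]@T[:3,:3].T
    return T[:3,3]+d*((z-T[2,3])/d[:,2])[:,None]
def proj(c,P):
    K=np.array([[c["fx"],0,c["cx"]],[0,c["fy"],c["cy"]],[0,0,1]]); M=np.linalg.inv(c["cam_to_world"])
    return cv2.projectPoints(np.float64(P),cv2.Rodrigues(M[:3,:3])[0],M[:3,3],K,np.array([c["k1"],0,0,0]))[0].reshape(-1,2)
arc=lambda th,r=.2:np.stack([-.2+r*np.cos(th),r*np.sin(th)],-1)
E
cat >fit.py <<'E'
from h import *
d=pickle.load(open("cams.pkl","rb")); c=d["top"]; x0,y0,S=225,180,8
im=cv2.resize(c["image"][y0:270,x0:360],None,fx=S,fy=S,interpolation=cv2.INTER_CUBIC)
hsv=cv2.cvtColor(im,cv2.COLOR_RGB2HSV)
m=((hsv[...,1]<75)&(hsv[...,2]>70)).astype(np.uint8)*255
n,l,st,ce=cv2.connectedComponentsWithStats(m)
Q=[]
for i in range(1,n):
    if st[i,4]<800: continue
    co=cv2.findContours((l==i).astype(np.uint8),0,1)[0][0]; r=cv2.minAreaRect(co); b=cv2.boxPoints(r)
    px=lambda q:(q+.5)/S-.5+[x0,y0]
    print(st[i,4],px(ce[i]).round(1),np.round(np.array(r[1])/S,1))
    L=max(r[1])/S;W=min(r[1])/S
    if 14<L<20 and W<12:
        e=[(b[k],b[(k+1)%4]) for k in range(4)]; e=[(p+q)/2 for p,q in e if np.hypot(*(p-q))/S>W+1]
        Q.append((px(ce[i])[0],px(max(e,key=lambda q:q[0]))))
Q=np.array([q for _,q in sorted(Q,key=lambda t:-t[0])])
print(Q.round(1)); P=ray(c,Q,.048)[:,:2]
th=(np.arange(1,7)-3.5)*.2-.0825-.006
M=arc(th); mm,pm=M.mean(0),P.mean(0)
A=(M-mm).T@(P-pm); yaw=np.arctan2(A[0,1]-A[1,0],A[0,0]+A[1,1])
R=np.array([[np.cos(yaw),-np.sin(yaw)],[np.sin(yaw),np.cos(yaw)]]); t=pm-R@mm
print("pose",t,yaw); print("res mm",((P-M@R.T-t)@R*1000).round(1))
np.save("pose.npy",[*t,yaw])
W=lambda p,z:np.c_[p@R.T+t,np.full(len(p),z)]
s=(np.arange(1,7)-3.5)*.2+.0825
print("seats",W(arc(s),.0525).round(4))
tam=arc(s[-1:]+.059/.2); print("tamper model",W(tam,.03))
tilt=np.linspace(-.6,.6,40)
for k in("top","scene"):
    g=d[k]; Z=6; X,Y=(225,180) if k=="top" else (190,160); h,w=(90,132) if k=="top" else (98,105)
    v=cv2.resize(g["image"][Y:Y+h,X:X+w],None,fx=Z,fy=Z,interpolation=cv2.INTER_CUBIC)[:,:,::-1].copy()
    def dot(P,col):
        for u in proj(g,P): cv2.circle(v,tuple(np.int32((u-[X,Y]+.5)*Z)),2,col,-1)
    dot(W(arc(tilt,.225),.045),(0,255,0)); dot(W(arc(tilt,.175),.045),(0,255,0))
    for q in(.178,.2,.222): dot(W(arc(s-.165,q),.047),(0,0,255))
    dot(W(tam,.084),(255,0,0)); dot(W(arc(s),.0525),(0,255,255))
    cv2.imwrite(f"pics/ov_{k}.png",v)
a,b=(cv2.imread(f"pics/ov_{k}.png") for k in("top","scene"))
E
python3 fit.py
```

```text
15751 [280.  193.7] [17.  23.4]
7914 [320.6 208.2] [ 8.1 17. ]
9477 [305.6 208.5] [17.   9.6]
8334 [334.4 210.9] [ 8.4 17.1]
7587 [292.6 210.9] [17.2  7.5]
8599 [279.  216.8] [16.7  8.9]
8672 [267.2 225. ] [16.6  8.9]
17367 [248.9 243.3] [18.4 18.6]
19509 [300.9 250.1] [20.3 20. ]
[[338.6 211.7]
 [324.7 208. ]
 [310.4 207.5]
 [296.1 209.3]
 [282.8 214.5]
 [270.4 221.9]]
pose [ 0.53536402 -0.05484056] 0.22586107134889988
res mm [[-0.4 -1.1]
 [ 0.2 -0.8]
 [-0.2 -0.2]
 [ 0.8  0.4]
 [-0.3  0.5]
 [-0.1  1.4]]
seats [[ 0.5368 -0.1377  0.0525]
 [ 0.5404 -0.098   0.0525]
 [ 0.5361 -0.0583  0.0525]
 [ 0.524  -0.0202  0.0525]
 [ 0.5046  0.0147  0.0525]
 [ 0.4786  0.045   0.0525]]
tamper model [[0.43056333 0.07891569 0.03      ]]
```

View pics/ov_top.png

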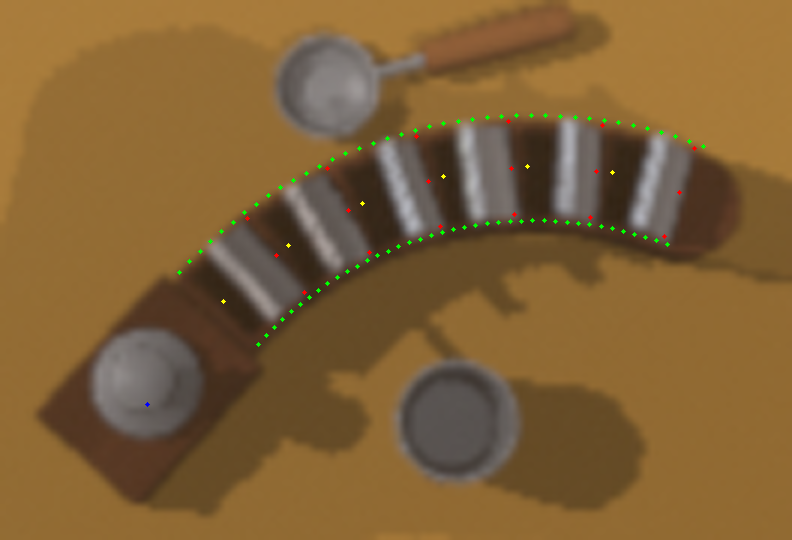

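View pics/ov_scene.png

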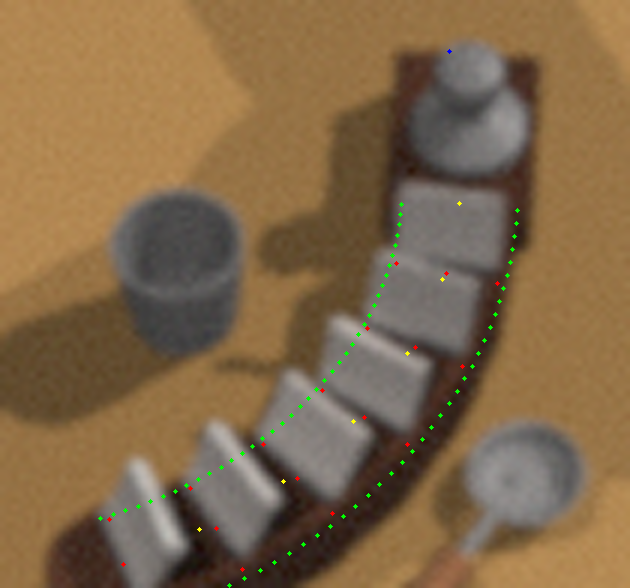

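The fit is good: residuals are under 1.5 mm and both rims line up in the top view. The tamper marker is off only because the deck runs straight on. In the scene view the hinges at lids 1 and 5 agree within about 1 px. Next I'll close the fingers, move above the half-round end, and touch down gently to calibrate fingertip height.

```bash
cat >>h.py <<'E'
from scipy.spatial.transform import Rotation
_p=np.load("pose.npy")
def pose(th,z):
    "TCP pose on the row at arc angle th"
    y=_p[2]; R=np.array([[np.cos(y),-np.sin(y)],[np.sin(y),np.cos(y)]])
    f=y+th; c,s=np.cos(f),np.sin(f)
    rot=Rotation.from_matrix(np.array([[-s,c,0],[c,s,0],[0,0,-1]])).as_rotvec()
    return np.r_[R@arc(np.float64(th))+_p[:2],z],rot
E
python3 - <<'E'
from rig import manip
from h import *
manip.command_gripper(0.0,20); print("grip",manip.get_time(),manip.get_width())
th=-.66
manip.move_to(*pose(th,.17)); print(manip.get_time(),manip.get_position(),pose(th,.17)[0],manip.get_joint_positions())
manip.servo_line(pose(th,.074)[0],rate=.1); manip.hold(.2)
f0=manip.get_contact_force(); print(manip.get_time(),f0,manip.get_position())
z=.072
while z>.058:
    manip.servo_line(pose(th,z)[0],rate=.02); f=manip.get_contact_force()-f0
    print(round(z,4),manip.get_position()[2].round(5),f.round(2),round(manip.get_time(),2))
    if f[2]>1.5: break
    z-=.001 if z>.067 else .0005
np.save("f0.npy",f0)
E
```

```text
grip 0.8667 -0.00017894188451153027
2.775 [ 0.52187744 -0.18463058  0.17018208] [ 0.52189021 -0.18375557  0.17      ] [-3.61465528e-01  4.27121749e-01  1.84608854e+00 -1.86150428e-04
  8.67906063e-01  7.40567705e-02]
4.0833 [-0.81660712 -0.75970678  0.72920059] [ 0.52223991 -0.18386984  0.07460614]
0.072 0.07198 [ 0.58  0.08 -1.19] 4.33
0.071 0.0709 [0.58 0.67 0.25] 4.58
0.07 0.06992 [0.13 1.06 0.3 ] 4.83
0.069 0.06892 [ 1.16  1.63 -0.92] 5.08
0.068 0.06796 [ 0.17  0.45 -0.36] 5.33
0.067 0.06692 [ 0.84  1.13 -0.18] 5.58
0.0665 0.06647 [ 0.26  0.82 -1.51] 5.83
0.066 0.06598 [ 1.56  1.23 -0.74] 6.08
0.0655 0.06546 [ 1.18  0.96 -0.35] 6.33
0.065 0.06497 [ 0.18  0.79 -1.04] 6.58
0.0645 0.06446 [ 0.83  0.71 -0.95] 6.83
0.064 0.06396 [ 0.44 -0.13 -0.77] 7.08
0.0635 0.06377 [-0.56  0.71  3.15] 7.33
```

Contact came at TCP z≈0.0638 over the 45 mm top, so the fingertips sit about 19 mm past the TCP and a shut lip corresponds to TCP≈0.0713. Now the pass.

```bash
python3 - <<'E'
from rig import manip
from h import *
f0=np.load("f0.npy"); z=.0712
F=lambda n=4:np.mean([(manip.hold(.02),manip.get_contact_force())[1] for _ in range(n)],0)-f0
manip.servo_line(pose(-.66,z)[0],rate=.04)
f0=f0+F(6)
for i in range(6):
    s=(i-2.5)*.2+.0825
    for th in ([-.6] if i==0 else [])+[s-.12,s-.06,s]:
        manip.servo_line(*pose(th,z),rate=.05)
        f=manip.get_contact_force()-f0
        if np.abs(f).max()>12: print("big",th,f.round(1))
    for k in range(4):
        f=F(); 
        if f[2]>1.5: break
        z-=.0002; manip.servo_line(*pose(s,z),rate=.02)
    print(i+1,k,round(z,4),f.round(2),manip.get_position().round(4),round(manip.get_time(),2))
    if np.abs(f).max()>15: break
c=manip.camera("top"); cv2.imwrite("pics/top1.png",c["image"][:,:,::-1])
E
```

```text
1 1 0.071 [-0.47  0.78  1.57] [ 0.5368 -0.1377  0.0711] 9.73
2 1 0.0708 [-0.25  2.81  3.75] [ 0.5405 -0.0979  0.0709] 11.37
3 0 0.0708 [0.09 1.9  2.76] [ 0.5362 -0.0579  0.071 ] 12.68
4 0 0.0708 [-0.79  2.56  3.26] [ 0.524  -0.0199  0.0709] 14.0
5 0 0.0708 [-1.06  1.64  3.35] [0.5044 0.015  0.0709] 15.32
6 0 0.0708 [-1.19  1.95  3.65] [0.4784 0.0452 0.0709] 16.63
```

All six lids gave 1.5–3.8 N at their seats. I'll lift straight up, move clear, and check.

```bash
python3 - <<'E'
from rig import manip
from h import *
s=.5825
manip.servo_line(*pose(s+.015,.0708),rate=.03)
manip.servo_line(pose(s+.015,.20)[0],rate=.12)
manip.move_to([.25,-.45,.30],manip.get_ee_rot())
d={k:manip.camera(k) for k in("scene","top")}; print(manip.get_time())
pickle.dump(d,open("cams2.pkl","wb"))
a=d["top"]["image"][180:270,225:360]; b=d["scene"]["image"][160:275,190:295]
r=lambda i,w,h:cv2.resize(i,(w,h),interpolation=cv2.INTER_CUBIC)
v=np.hstack([r(a,430,287),np.zeros((287,8,3),np.uint8),r(b,262,287)])
cv2.imwrite("pics/after.png",cv2.resize(v,(800,328))[:,:,::-1])
# displacement of the tray top outline: dark/brown mask before vs after
o=pickle.load(open("cams.pkl","rb"))
def mask(im,sel): 
    h=cv2.cvtColor(im,cv2.COLOR_RGB2HSV); return sel(h)
for k,(y,x) in dict(deck_half_tamper=((225,270),(228,265)),round_end=((195,230),(335,356)),cup=((236,262),(288,314)),scoop=((175,205),(268,322))).items():
    A,B=(cv2.cvtColor(q["top"]["image"],cv2.COLOR_RGB2GRAY)[y[0]:y[1],x[0]:x[1]].astype(np.float32) for q in(o,d))
    print(k,cv2.phaseCorrelate(A,B),np.abs(A-B).mean())
E
```

```text
20.2583
deck_half_tamper ((-0.1350819914017265, 0.6091517134617419), 0.5840125543541378) 4.4654655
round_end ((-0.32250597468729225, 0.011762758184133304), 0.8083188809730388) 12.239456
cup ((0.7712860054413557, 0.6353158555856435), 0.8635843568705074) 2.5488167
scoop ((-0.28898380882639074, 0.5892431293745002), 0.5351413679711613) 5.715432
```

View pics/after.png

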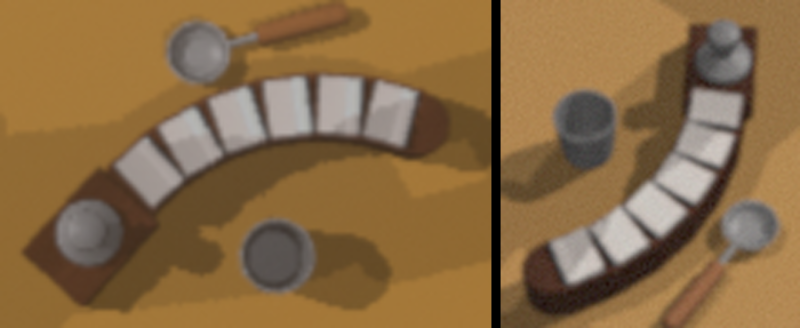

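The picture shows all six lids flat, from lid 1 at (390,112) to lid 6 at (148,172). The tray, tamper, cup and scoop are where they were, with image shifts under 1 px, no more than those of the untouched cup. Handing in.

```bash
python3 -c "
from rig import manip
print(manip.sign_off(),manip.get_time())"
```

```text
the job is handed in; nothing more can be done
the job is handed in; nothing more can be done
```

All six lids were shut in one light pass from the half-round end to the tamper end (1.5–3.8 N at each lid), nothing else visibly moved, and the job was handed in at about 20 s of the 38 s allowed.

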